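# Extend the magnifier arm to its next snap-button hole

### The arm

A 6-joint arm with a two-finger parallel gripper is mounted at the origin on the work surface. World frame = base frame: x ahead of the robot, y to its left, z up, the work surface at z = 0. Lengths are in m, angles in rad, forces in N, time in s.
With the tool pointing down it reaches from about 0.275 to 0.825 m from the base axis. Payload 5.2 kg.
Tool frame: the origin (TCP) lies between the finger pads; the fingertips stand env.tcp_to_tips ahead of it and the grasp point (between the pads) is the TCP (env.tcp_to_tips is the distance from the TCP to the fingertips, in m); z points along the fingers, y is the line along which they close (so a half turn about z gives the same grasp; the last joint's range is limited). The gripper opens to 93 mm and grips with 3 to 60 N. Pads are 15 mm wide; open, the fingers measure 128 mm over their backs; the gripper's body (75 mm by 188 mm) begins 65 mm behind the grasp point.
Start: joints at [1.052, 0.259, 1.535, -0, 1.348, -0.203], TCP at [0.171, 0.523, 0.238] pointing down, gripper open.
Joint ranges: [-3.14, 3.14], [-0.91, 2.08], [0.19, 2.58], [-1.22, 4.36], [0.22, 2.71], [-3.12, 3.12]. Speed limits (rad/s): [2.57, 2.57, 3.14, 3.14, 3.14, 3.14].

### API

Orientations are given as a unit quaternion [x, y, z, w].
In Python, from plant import env gives the robot as it stands.
- The arm moves only by the tool send_rows, never from a script. Its argument "series" is a list of rows, each an object of numbers: "x", "y", "z": the shift along the tool's x, y, z in cm; "roll": the turn about the tool's z in degrees; "hand": the finger opening in cm, from 0 to 9.3. In form: [{"x": .., "y": .., "z": .., "roll": .., "hand": ..}, ...]. A call has 1 to 12 rows; each row shifts and turns the commanded pose from where the row before left it, along the tool's axes as they then stand; what a row does not reach is not made up. A row lasts 1/12 s, in which the tool goes at most 41.7 mm and 7.16 degrees, less where a joint would pass 70% of its speed; a pose out of reach is approached as far as the arm can. A call is refused whole if a number of a shift passes 4.17 or a number of a turn 7.16, either way. A call with a gripper value outside its range is refused whole. The fingers move at their own pace and stop on an object; "squeeze" is the grip in N (left out, the last holds). Time passes only in rows, so rows that do not move let the fingers close. It gives the time, the measured TCP pose, the force, the opening and the grip force at its end, in the units of the state.
- env.sense(): the state, without advancing time (a new reading comes with each control period).
- env.grab_frame(name): name is "scene" or "side" or "wrist"; returns a dict with "pixels" (420x560x3 uint8, red, green, blue), "fovy" (degrees; the focal length in pixels is half the picture's height over the tangent of half this angle, whatever the lens; pixels are square), "cx", "cy" (the principal point, pixels), "D" ([k1, k2, p1, p2, k3] as OpenCV has them; the pictures are not rectified), "rvec" (rotation vector, rad) and "tvec" (3), from world to camera coordinates, as OpenCV has them; the wrist camera has in their place "mount" (4x4, takes a point from camera to tool coordinates, whose origin is the TCP and whose axes are the flange's). Camera axes: x right, y down, z forward; pixel columns grow to the right and rows downward; lengths in m; the calibration is good to about 2 mm. A picture is of the moment at which its call begins: read the wrist's pose just before it. There is no depth.
- env.close_job(): hands the job in; it is judged then, once.
Trained networks look in a picture, given as the dict that the camera call returned (one of the last four; its "shot" number tells which), for a name from the list of things; names that differ only in an ending like _2 or _b are one class to them, and where a whole thing is asked for, a point or a joint stands for the part that bears it (a point fixed in the world has none). Each returns a list of dicts, best first, with "score" (0 to 1); they miss things now and then, are a little off and sometimes report something else, mostly with a low value. They report only what shows in the picture. A call takes as long as a camera call.
- env.search_frame(picture, label): "rect" ([left, top, right, bottom] in pixels, round what is visible of it).
- env.tip_of(picture, label): "at" ([row, column] in pixels: a listed point, or the origin of a listed thing).
The state is a dict: "time": time; "q": joint angles; "qvel": joint speeds; "tau": joint torques, N m; "ee_pos": TCP position; "ee_rot": TCP orientation; "contact_force": force on the tool from outside, world axes, zero at the start; "moment": the same for the moment, N m; "finger_gap": finger opening in m; "grasp_force": force on a finger pad.
Only numpy, scipy, OpenCV 4.12 (cv2) and the standard library are available. Lean on these libraries where they do the work, as an engineer would, in place of code of your own. Each camera call takes 0.05 s, during which the arm holds its last target. There are 200 camera calls.

### The job

Bring the bench magnifier out over the hand-print plate: press the brass snap button on the side of the telescopic arm flush with the steel sleeve, then slide the sleeve outward along its tube, toward the lens end, until the button snaps out through the hole in the blue collar. Slide gently, stop as soon as you feel the click so that the button is never strained, let go, and leave the other things on the bench where they are.

Things in the scene. Friction and masses are not known exactly. Their poses are not given: they have to be found in the camera images.
- stand: Magnifier stand fixed to the bench: grey foot plate 130 x 160 x 14 mm, steel post 26 mm thick. Origin on the bench under the post, z up, x level along the telescopic tube from post to lens, the way the sleeve extends; the tube axis runs at y = 0, 140 mm above the bench, and -y is the button's side.
- head (a point): Centre of the stand's black head, a 44 mm cube on the post, 140 mm above the bench. From it the fixed aluminium square inner tube, 27.5 mm wide, runs along the stand's x to x = 220 mm; the space beneath the tube is free beyond the foot plate.
- sleeve: Steel square sleeve, 32 x 32 mm with 2 mm walls, sliding on the inner tube along the stand's x (drag 3 to 4 N). Origin on the tube axis at the middle of its first hole (14 mm square, in its -y side), which holds the button at the start, 130 mm from the post axis; axes as the stand's. It spans x = -98 to +75 mm of this origin; sliding it out moves it along +x, 78 mm at most.
- sleeve_tail (a point): End of the sleeve toward the post, on the tube axis, 98 mm behind the first hole. Ahead of it a blue collar (36 x 36 mm, 54 mm long) is clamped on the sleeve, with the next hole (14 mm square, -y side) at its middle. Clamped by hand, that hole lies 50 to 70 mm behind the first one: find it by feel or sight. Arriving there, the button pops out and blocks the sleeve.
- snap_button: Brass spring button, 12.4 mm round with a chamfered end, on the fixed inner tube, so it stays put as the sleeve slides. Origin at its tip, at tube-axis height; axes as the stand's; moves along the stand's y only. Fully out its tip is at y = -21 mm (5 mm proud of the sleeve), flush at y = -16 mm, under the sleeve wall at -14 mm. Spring 1.8 N out, 3 N flush. Over 15 N sideways damages it.
- lens (a point): Centre of the round magnifier lens (ring 110 mm across) on the sleeve's outer end, 163 mm from the first hole, at tube-axis height. Hint on the button: pinch the sleeve's two y sides from above with a finger pad over the button; this presses it flush and the same grip can pull the sleeve. The button dives under the wall in the first 12 mm (5 to 12 N), then it slides more easily, until it clicks.
- agar_plate: Clear plate with red agar and a pale hand print, about 155 x 110 x 16 mm, lying loose under the lens; to be left alone.
- marker_pen: Red-capped white marker, 130 x 13 mm, lying loose on the +y side of the stand, toward the robot; leave alone.
- lens_cleaner: Small bottle, 40 mm across, 75 mm tall, standing loose on the far side of the stand; leave alone.
- plate_stack: Two stacked hand plates, 32 mm high, on the left of the bench; leave alone.
- spray_bottle: White spray bottle with red trigger, 205 mm tall, on the right of the bench; leave alone.
- pen_pot: Black open pot, 72 mm across and 95 mm tall, on the right; leave alone.

How it is judged:
By the outcome, as a careful person would: the job done as asked, in the order asked, and still so for the second after the job is handed in, with the robot touching nothing.
It also fails if it takes over 42 s, if anything falls off the work surface, if the arm or the gripper's body presses on something with over 40 N, if the wrist force passes 120 N, or if a joint passes its speed limit or range.

## Working session

There is one attempt and no reset: what is moved stays moved. The work goes in short steps, Python scripts to look and compute and a tool call to move; the robot and the scene stay as the last step left them, time stands still between calls to the robot, and variables do not carry over. Pictures are saved under pics/ and viewed, at most 10 in all, crops included, and the job is handed in when it is done.

Besides the shell and the picture viewer there is one more tool, called after ">>>" as name([rows], argument=value, ...), one row to a line, values as JSON. send_rows: Moves the arm, as the interface text tells. Its arguments: {"type":"object","properties":{"series":{"type":"array","items":{"type":"object","properties":{"x":{"type":"number"},"y":{"type":"number"},"z":{"type":"number"},"roll":{"type":"number"},"hand":{"type":"number"}}}},"squeeze":{"type":"number"}},"required":["series"]}

```bash
mkdir -p pics
cat > h.py <<'E'
import numpy as np, cv2
from plant import env
def K(p):
    h=p["pixels"].shape[0]; f=h/2/np.tan(np.radians(p["fovy"])/2)
    return np.array([[f,0,p["cx"]],[0,f,p["cy"]],[0,0,1.]])
def ray(p,at):
    u=cv2.undistortPoints(np.array([[[at[1],at[0]]]],float),K(p),np.array(p["D"],float))[0,0]
    R=cv2.Rodrigues(np.array(p["rvec"],float))[0]; t=np.array(p["tvec"],float).ravel()
    return -R.T@t, R.T@np.array([u[0],u[1],1.])
def atz(p,at,z):
    o,d=ray(p,at); return o+d*(z-o[2])/d[2]
def save(p,n): cv2.imwrite("pics/"+n,cv2.cvtColor(p["pixels"],cv2.COLOR_RGB2BGR))
E
python3 - <<'E'
from h import *
s=env.sense(); print(s["ee_pos"],s["ee_rot"],env.tcp_to_tips,s["finger_gap"],s["time"])
Z=dict(head=.14,sleeve_tail=.14,sleeve=.14,snap_button=.14,lens=.14,stand=0)
P={}
for c in("scene","side"):
    p=env.grab_frame(c); save(p,c+".png")
    for l,z in Z.items():
        for r in env.tip_of(p,l)[:2]: print(c,l,np.round(r["at"],1),round(r["score"],2),np.round(atz(p,r["at"],z),4))
    for l in("agar_plate","marker_pen","lens_cleaner","plate_stack","spray_bottle","pen_pot"):
        for r in env.search_frame(p,l)[:1]: print(c,l,np.round(r["rect"]),round(r["score"],2))
E
```

```text
[0.1705595  0.52235623 0.23682657] [ 1.57243488e-01  9.87559452e-01 -8.48936758e-04 -3.06329114e-04] 0.019 0.09294066916968538 0.0
scene head [259.1 237.4] 0.67 [ 0.5609 -0.2431  0.14  ]
scene sleeve_tail [252.2 249.9] 0.81 [ 0.5758 -0.2108  0.14  ]
scene sleeve [226.4 275.7] 0.59 [ 0.5881 -0.1112  0.14  ]
scene snap_button [387.4 191.8] 0.18 [ 0.6584 -0.5265  0.14  ]
scene lens [193.2 314.5] 0.67 [0.6193 0.0406 0.14  ]
scene stand [284.1 249.2] 0.59 [ 0.5739 -0.2332  0.    ]
scene agar_plate [305. 196. 358. 237.] 0.91
scene lens_cleaner [283. 300. 301. 318.] 0.6
scene plate_stack [348. 112. 392. 142.] 0.61
scene spray_bottle [129. 352. 213. 405.] 0.94
scene pen_pot [103. 336. 138. 377.] 0.67
side head [227.5 321.8] 0.64 [ 0.5644 -0.2349  0.14  ]
side sleeve_tail [224.9 314. ] 0.7 [ 0.5583 -0.2073  0.14  ]
side sleeve [210.5 298.1] 0.83 [ 0.5873 -0.1084  0.14  ]
side snap_button [245.4 353.6] 0.43 [ 0.5576 -0.366   0.14  ]
side lens [191.2 272. ] 0.7 [0.6194 0.0556 0.14  ]
side lens [208.1 298.6] 0.24 [ 0.6    -0.0983  0.14  ]
side stand [262.7 322.1] 0.86 [ 0.5711 -0.2367  0.    ]
side agar_plate [250. 204. 291. 229.] 0.9
side marker_pen [258. 245. 283. 265.] 0.55
side lens_cleaner [345. 225. 358. 247.] 0.71
side plate_stack [178. 176. 210. 197.] 0.56
side spray_bottle [387. 237. 424. 306.] 0.55
side pen_pot [371. 296. 397. 334.] 0.76
```

View pics/scene.png

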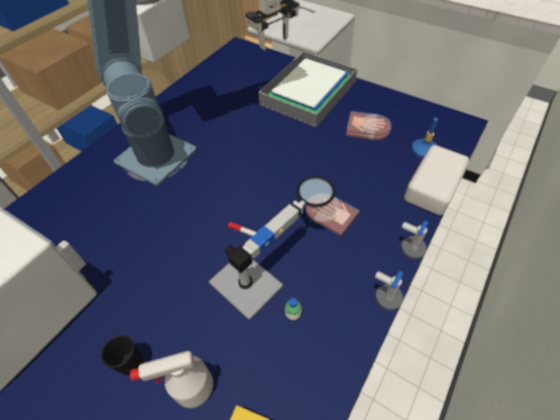

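View pics/side.png

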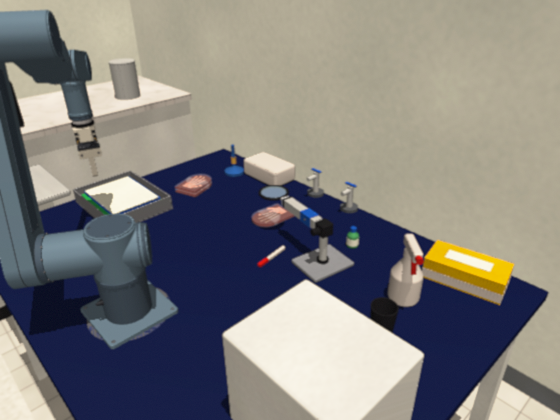

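The scene view shows the stand (head at about row 259, col 237), with the tube running toward the lens at (193, 314). The side view agrees, and both give a tube yaw of about 79°. The snap_button detections are off the tube, so I'm ignoring them. I'll swing over the sleeve and look with the wrist camera.

>>> send_rows([
  {"x": -3.7,"y": 0.2,"z": -0.3,"roll": 3.77,"hand": 9.3},
  {"x": -3.7,"y": 0.2,"z": -0.3,"roll": 3.77},
  {"x": -3.7,"y": 0.2,"z": -0.3,"roll": 3.77},
  {"x": -3.7,"y": 0.2,"z": -0.3,"roll": 3.77},
  {"x": -3.7,"y": 0.2,"z": -0.3,"roll": 3.77},
  {"x": -3.7,"y": 0.2,"z": -0.3,"roll": 3.77},
  {"x": -3.7,"y": 0.2,"z": -0.3,"roll": 3.77},
  {"x": -3.7,"y": 0.2,"z": -0.3,"roll": 3.77},
  {"x": -3.7,"y": 0.2,"z": -0.3,"roll": 3.77},
  {"x": -3.7,"y": 0.2,"z": -0.3,"roll": 3.77},
  {"x": -3.7,"y": 0.2,"z": -0.3,"roll": 3.77},
])

```text
invalid input
```

>>> send_rows([
  {"x": -3.7,"y": 0.2,"z": -0.3,"roll": 3.77},
  {"x": -3.7,"y": 0.2,"z": -0.3,"roll": 3.77},
  {"x": -3.7,"y": 0.2,"z": -0.3,"roll": 3.77},
  {"x": -3.7,"y": 0.2,"z": -0.3,"roll": 3.77},
  {"x": -3.7,"y": 0.2,"z": -0.3,"roll": 3.77},
  {"x": -3.7,"y": 0.2,"z": -0.3,"roll": 3.77},
  {"x": -3.7,"y": 0.2,"z": -0.3,"roll": 3.77},
  {"x": -3.7,"y": 0.2,"z": -0.3,"roll": 3.77},
  {"x": -3.7,"y": 0.2,"z": -0.3,"roll": 3.77},
  {"x": -3.7,"y": 0.2,"z": -0.3,"roll": 3.77},
  {"x": -3.7,"y": 0.2,"z": -0.3,"roll": 3.77},
  {},
])

```text
invalid input
```

```bash
cat >> h.py <<'E'
from scipy.spatial.transform import Rotation as Ro
def wrist():
    s=env.sense(); p=env.grab_frame("wrist")
    T=np.eye(4); T[:3,:3]=Ro.from_quat(s["ee_rot"]).as_matrix(); T[:3,3]=s["ee_pos"]
    C=np.linalg.inv(T@np.array(p["mount"]))
    p["rvec"]=cv2.Rodrigues(C[:3,:3])[0]; p["tvec"]=C[:3,3]
    return s,p
E
python3 - <<'E'
from h import *
s,p=wrist(); save(p,"w1.png"); print(s["ee_pos"],Ro.from_quat(s["ee_rot"]).as_matrix()[:,1],s["time"])
print(np.array(p["mount"]).round(3))
for l in("head","sleeve_tail","sleeve","snap_button","lens"):
    for r in env.tip_of(p,l)[:2]: print(l,np.round(r["at"],1),round(r["score"],2),np.round(atz(p,r["at"],.14),4))
E
```

```text
[0.17080947 0.52282172 0.237651  ] [3.10580703e-01 9.50547015e-01 7.14956673e-06] 1.3
[[-0.    -0.961 -0.277  0.078]
 [ 1.    -0.     0.    -0.   ]
 [-0.    -0.277  0.961 -0.147]
 [ 0.     0.     0.     1.   ]]
```

View pics/w1.png

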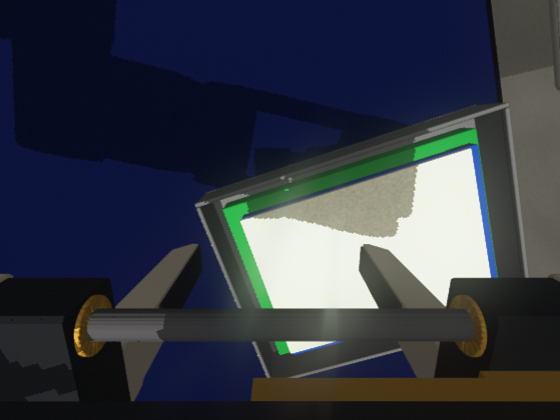

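The wrist view shows only the tray at the start pose. The arm hasn't moved, because the rows need every key.

>>> send_rows([
  {"x": -3.7,"y": 0.2,"z": -0.3,"roll": 3.77,"hand": 9.3},
  {"x": -3.7,"y": 0.2,"z": -0.3,"roll": 3.77,"hand": 9.3},
  {"x": -3.7,"y": 0.2,"z": -0.3,"roll": 3.77,"hand": 9.3},
  {"x": -3.7,"y": 0.2,"z": -0.3,"roll": 3.77,"hand": 9.3},
  {"x": -3.7,"y": 0.2,"z": -0.3,"roll": 3.77,"hand": 9.3},
  {"x": -3.7,"y": 0.2,"z": -0.3,"roll": 3.77,"hand": 9.3},
  {"x": -3.7,"y": 0.2,"z": -0.3,"roll": 3.77,"hand": 9.3},
  {"x": -3.7,"y": 0.2,"z": -0.3,"roll": 3.77,"hand": 9.3},
  {"x": -3.7,"y": 0.2,"z": -0.3,"roll": 3.77,"hand": 9.3},
  {"x": -3.7,"y": 0.2,"z": -0.3,"roll": 3.77,"hand": 9.3},
  {"x": -3.7,"y": 0.2,"z": -0.3,"roll": 3.77,"hand": 9.3},
])

```text
time: 2.52
ee_pos: [0.5033, 0.2993, 0.2707]
ee_rot: [0.498, 0.867, 0.0, 0.0]
contact_force: [0.4, 0.2, -0.1]
finger_gap: 0.0931
grasp_force: 0.0
```

>>> send_rows([
  {"x": -3.7,"y": 0.2,"z": -0.3,"roll": 3.77,"hand": 9.3},
  {"x": -3.7,"y": 0.2,"z": -0.3,"roll": 3.77,"hand": 9.3},
  {"x": -3.7,"y": 0.2,"z": -0.3,"roll": 3.77,"hand": 9.3},
  {"x": -3.7,"y": 0.2,"z": -0.3,"roll": 3.77,"hand": 9.3},
  {"x": -3.7,"y": 0.2,"z": -0.3,"roll": 3.77,"hand": 9.3},
  {"x": -3.7,"y": 0.2,"z": -0.3,"roll": 3.77,"hand": 9.3},
  {"x": -3.7,"y": 0.2,"z": -0.3,"roll": 3.77,"hand": 9.3},
  {"x": -3.7,"y": 0.2,"z": -0.3,"roll": 3.77,"hand": 9.3},
  {"x": -3.7,"y": 0.2,"z": -0.3,"roll": 3.77,"hand": 9.3},
  {"x": -3.7,"y": 0.2,"z": -0.3,"roll": 3.77,"hand": 9.3},
  {"x": -3.7,"y": 0.2,"z": -0.3,"roll": 3.77,"hand": 9.3},
  {"x": 0,"y": 0,"z": 0,"roll": 0,"hand": 9.3},
])

```text
time: 3.52
ee_pos: [0.6029, -0.0921, 0.3038]
ee_rot: [0.775, 0.632, -0.001, 0.001]
contact_force: [-0.1, 1.6, -0.6]
finger_gap: 0.0931
grasp_force: 0.0
```

Run:
```python
from h import *
s,p=wrist(); save(p,"w2.png"); print(s["ee_pos"],Ro.from_quat(s["ee_rot"]).as_matrix()[:,1],s["time"])
for l in("head","sleeve_tail","sleeve","snap_button","lens"):
    for r in env.tip_of(p,l)[:2]: print(l,np.round(r["at"],1),round(r["score"],2),np.round(atz(p,r["at"],.14),4))
```

```text
[ 0.60293857 -0.09212435  0.3037939 ] [ 9.79682931e-01 -2.00550741e-01  8.68465355e-04] 3.5167
sleeve_tail [301.3 275.4] 0.93 [ 0.5725 -0.2104  0.14  ]
sleeve_tail [219.6 290.1] 0.66 [ 0.608  -0.1168  0.14  ]
sleeve [219.9 272.5] 0.81 [ 0.5896 -0.1133  0.14  ]
sleeve [220.  288.8] 0.55 [ 0.6065 -0.1169  0.14  ]
snap_button [193.8 195.9] 0.75 [ 0.5178 -0.0696  0.14  ]
snap_button [219.2 288.8] 0.44 [ 0.6067 -0.1161  0.14  ]
lens [ 45.9 264.8] 0.9 [0.6172 0.0508 0.14  ]
```

View pics/w2.png

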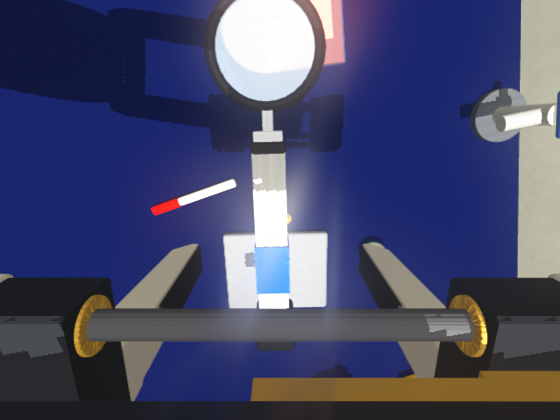

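The wrist view shows the lens at (46, 265), the brass button at (219, 289), and the blue collar over rows 248–295 near col 273. The fingers straddle the sleeve. I'll refine the axis and the collar position.

Run:
```python
from h import *
im=cv2.imread("pics/w2.png"); hsv=cv2.cvtColor(im,cv2.COLOR_BGR2HSV)
p=env.grab_frame("wrist"); s=env.sense()
s,p=wrist()
def A(at,z=.156): return np.round(atz(p,at,z)[:2],4)
# blue collar
h,S,v=[hsv[:,:,i].astype(int) for i in range(3)]
m=((h>95)&(h<118)&(S>90)&(v>130)); m[:,:235]=0; m[:,310:]=0; m[:230]=0
ys,xs=np.nonzero(m); print("collar rows",ys.min(),ys.max())
for r in(250,252,260,270,280,290,294,296):
    c=np.nonzero(m[r])[0]
    if len(c): print(r,c.min(),c.max(),A((r,c.min()),.158),A((r,c.max()+1),.158))
g=cv2.cvtColor(im,cv2.COLOR_BGR2GRAY).astype(int)
for r in(165,180,200,210,235,240):
    d=np.abs(np.diff(g[r,235:305])); k=np.nonzero(d>25)[0]+236; print(r,k,A((r,k.min())),A((r,k.max())))
b=((h>12)&(h<32)&(S>120)&(v>110)); b[:,:280]=0;b[:,300:]=0;b[:205]=0;b[235:]=0
ys,xs=np.nonzero(b); print("btn",ys.min(),ys.max(),xs.min(),xs.max(),A((ys.mean(),xs.max()),.14),A((ys.mean(),xs.max()),.146))
R=Ro.from_quat(s["ee_rot"]).as_matrix(); print(s["ee_pos"],R.round(4))
cv2.imwrite("pics/z.png",cv2.resize(im[130:310,220:330],None,fx=4,fy=3.3,interpolation=cv2.INTER_CUBIC))
```

```text
collar rows 247 293
250 255 288 [ 0.5676 -0.1271] [ 0.6019 -0.1337]
252 255 288 [ 0.5671 -0.1293] [ 0.6015 -0.1359]
260 255 288 [ 0.5652 -0.1381] [ 0.5999 -0.1448]
270 256 288 [ 0.5638 -0.1495] [ 0.5978 -0.156 ]
280 257 289 [ 0.5624 -0.1611] [ 0.5967 -0.1677]
290 257 289 [ 0.5599 -0.1728] [ 0.5946 -0.1794]
165 [251 252 253 285 286] [ 0.582  -0.0413] [ 0.6149 -0.0476]
180 [252 253 262 285 286] [ 0.5798 -0.0557] [ 0.6122 -0.0619]
200 [253 254 287] [ 0.5765 -0.0754] [ 0.6095 -0.0817]
210 [253 254 287] [ 0.5744 -0.0854] [ 0.6076 -0.0918]
235 [287] [ 0.6028 -0.1179] [ 0.6028 -0.1179]
240 [287 289] [ 0.6018 -0.1233] [ 0.6038 -0.1237]Traceback (most recent call last):
  File "<stdin>", line 17, in <module>
    return umr_minimum(a, axis, None, out, keepdims, initial, where)
ValueError: zero-size array to reduction operation minimum which has no identity
```

The saved picture was taken while the arm was still settling, so I'm redoing this with a fresh one.

```bash
cat > m.py <<'E'
from h import *
s,p=wrist(); R=Ro.from_quat(s["ee_rot"]).as_matrix(); print(s["ee_pos"],R[:,:2].round(4).tolist(),s["time"])
im=p["pixels"][:,:,::-1].copy(); hsv=cv2.cvtColor(im,cv2.COLOR_BGR2HSV)
def A(at,z=.156): return atz(p,at,z)[:2]
h,S,v=[hsv[:,:,i].astype(int) for i in range(3)]
m=((h>95)&(h<118)&(S>90)&(v>130)).astype(np.uint8)
n,l,st,ce=cv2.connectedComponentsWithStats(m); k=max(range(1,n),key=lambda i:st[i,4]); print("collar",st[k])
x,y,w,hh=st[k,:4]; M=[]
for r in range(y+3,y+hh-3):
    c=np.nonzero(l[r]==k)[0]; M.append((A((r+.5,c.min()),.158)+A((r+.5,c.max()+1),.158))/2)
M=np.array(M); C=(A((y,x+w/2),.158)+A((y+hh,x+w/2),.158))/2
print("collar mid",M[0],M[-1],"centre",C,"len",np.linalg.norm(A((y,x+w/2),.158)-A((y+hh,x+w/2),.158)))
r=[t for t in env.tip_of(p,"snap_button") if abs(t["at"][1]-x-w)<12]
for t in r[:1]: print("btn",t["at"],t["score"],A(t["at"],.14))
for t in env.tip_of(p,"lens")[:1]+env.tip_of(p,"sleeve")[:1]: print(t["at"],A(t["at"],.14))
a,b=max(0,y-110),y+hh+30; cv2.imwrite("pics/z.png",cv2.resize(im[a:b,x-40:x+w+40],None,fx=3,fy=3,interpolation=cv2.INTER_CUBIC)); print("crop",a,x-40)
E
python3 m.py
```

```text
[ 0.60315154 -0.08360507  0.30367653] [[0.189, 0.982], [0.982, -0.189], [0.0002, -0.0]] 3.9167
collar [ 256  255   34   47 1519]
collar mid [ 0.58390479 -0.14002984] [ 0.57524947 -0.18627769] centre [ 0.57927761 -0.16327846] len 0.05529378393781652
btn [223.5, 289.4] 0.59 [ 0.60694426 -0.11164748]
[59.2, 266.0] [0.61458993 0.04916567]
[226.9, 272.9] [ 0.58894753 -0.11208225]
crop 145 216
```

View pics/z.png

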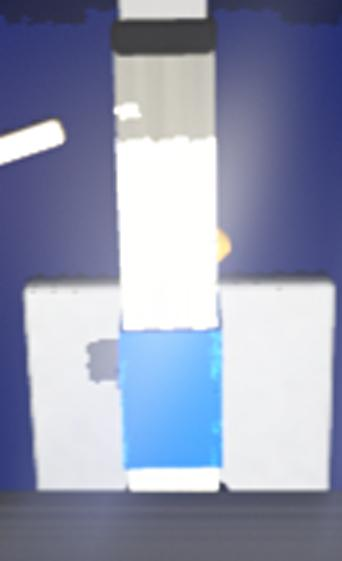

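The crop shows the button at about row 227, col 290, and the collar at rows 255–302. Its hole is about 52 mm behind the button. I'll move over the button and measure once more.

>>> send_rows([
  {"x": -1.1,"y": -0.35,"z": 2,"roll": -1,"hand": 9.3},
  {"x": -1.1,"y": -0.35,"z": 2,"roll": 0,"hand": 9.3},
  {"x": -1.1,"y": -0.3,"z": 2,"roll": 0,"hand": 9.3},
  {"x": 0,"y": 0,"z": 0,"roll": 0,"hand": 9.3},
  {"x": 0,"y": 0,"z": 0,"roll": 0,"hand": 9.3},
  {"x": 0,"y": 0,"z": 0,"roll": 0,"hand": 9.3},
])

```text
time: 4.62
ee_pos: [0.5881, -0.1155, 0.2449]
ee_rot: [0.766, 0.643, 0.001, 0.001]
contact_force: [0.6, -0.1, -1.0]
finger_gap: 0.0929
grasp_force: 0.0
```

```bash
python3 m.py
```

```text
[ 0.58807625 -0.11550828  0.24485423] [[0.1742, 0.9847], [0.9847, -0.1742], [0.0001, 0.0016]] 4.6167
collar [ 305  163   57  145 2502]
collar mid [ 0.61563725 -0.07513683] [ 0.63059683 -0.1993663 ] centre [ 0.62745396 -0.13843919] len 0.12598887782195894
[210.0, 278.7] [ 0.58709093 -0.11025179]
crop 53 265
```

View pics/z.png

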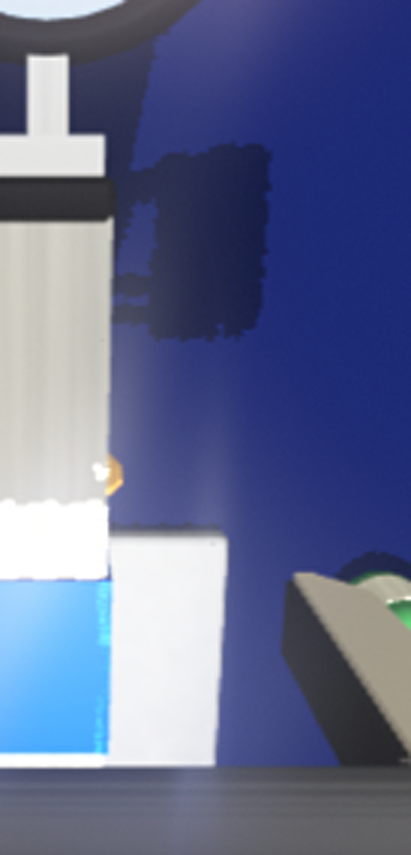

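The button is at about row 211, col 304; the collar's front edge is at row 246 and its tail edge at row 304.

Run:
```python
from h import *
s,p=wrist(); im=p["pixels"][:,:,::-1].copy(); save(p,"w4.png")
A=lambda at,z:atz(p,at,z)[:2]
R=Ro.from_quat(s["ee_rot"]).as_matrix()[:2,:2]; o=s["ee_pos"][:2]
T=lambda q:((q-o)@R*1000).round(1)
print(o,"btn",T(A((211,304.3),.14)),"collar",T(A((245.7,280),.158)),T(A((303.7,280),.158)))
h=cv2.cvtColor(im,cv2.COLOR_BGR2HSV).astype(int)
for r in(130,150,170,190,202,225,255,270,290):
    d=np.abs(np.diff(im[r,220:340].astype(int),axis=0)).sum(1); k=np.nonzero(d>90)[0]+221
    z=.158 if r>246 else .156
    print(r,k,T(A((r+.5,k.min()),z)),T(A((r+.5,k.max()),z)))
```

```text
[ 0.58814117 -0.1154915 ] btn [ 4. 20.] collar [-20.4  -0.7] [-74.5  -0.7]
130 [259 260 302 303] [ 70.9 -16.3] [70.9 16.4]
150 [259 260 302 303] [ 56.3 -16.6] [56.3 16.7]
170 [221 235 236 237 259 260 301 302] [ 41.1 -46.1] [41.1 16.2]
190 [260 261 301] [ 25.4 -16.4] [25.4 15.7]
202 [260 261 301] [ 15.7 -16.6] [15.7 15.9]
225 [260 261 301] [ -3.6 -16.9] [-3.6 16.3]
255 [221 222 244 302 339] [-29.  -49.5] [-29.1  48.1]
270 [222 223 338 339] [-42.7 -49.4] [-42.8  48.8]
290 [223 224 260 301 337 338] [-61.6 -49.5] [-61.7  48.9]
```

The axis is centred and aligned. The button is at tool x = +4 mm, and the collar hole is 51.5 mm behind it. Descend and pinch.

>>> send_rows([
  {"x": 0.25,"y": 0,"z": 2.1,"roll": 0,"hand": 9.3},
  {"x": 0,"y": 0,"z": 2.1,"roll": 0,"hand": 9.3},
  {"x": 0,"y": 0,"z": 2.1,"roll": 0,"hand": 9.3},
  {"x": 0,"y": 0,"z": 2.1,"roll": 0,"hand": 9.3},
  {"x": 0,"y": 0,"z": 2.1,"roll": 0,"hand": 9.3},
  {"x": 0,"y": 0,"z": 0,"roll": 0,"hand": 7},
  {"x": 0,"y": 0,"z": 0,"roll": 0,"hand": 5.5},
  {"x": 0,"y": 0,"z": 0,"roll": 0,"hand": 5},
  {"x": 0,"y": 0,"z": 0,"roll": 0,"hand": 4.5},
  {"x": 0,"y": 0,"z": 0,"roll": 0,"hand": 4.2},
  {"x": 0,"y": 0,"z": 0,"roll": 0,"hand": 4.2},
], squeeze=20)

```text
time: 5.78
ee_pos: [0.5884, -0.1136, 0.14]
ee_rot: [0.766, 0.643, 0.001, 0.001]
contact_force: [-0.2, -0.0, 0.4]
finger_gap: 0.0578
grasp_force: 0.0
```

>>> send_rows([
  {"x": 0,"y": 0,"z": 0,"roll": 0,"hand": 3.8},
  {"x": 0,"y": 0,"z": 0,"roll": 0,"hand": 3.5},
  {"x": 0,"y": 0,"z": 0,"roll": 0,"hand": 3.2},
  {"x": 0,"y": 0,"z": 0,"roll": 0,"hand": 2.8},
  {"x": 0,"y": 0,"z": 0,"roll": 0,"hand": 2.5},
  {"x": 0,"y": 0,"z": 0,"roll": 0,"hand": 2.5},
])

```text
time: 6.28
ee_pos: [0.5888, -0.1136, 0.1391]
ee_rot: [0.766, 0.643, 0.001, 0.001]
contact_force: [5.4, -0.1, 0.2]
finger_gap: 0.0317
grasp_force: 20.0
```

The gap is 31.7 mm, so the button is flush. Pull outward slowly.

>>> send_rows([
  {"x": 0.1,"y": 0.04,"z": 0,"roll": 0,"hand": 2.5},
  {"x": 0.15,"y": 0,"z": 0,"roll": 0,"hand": 2.5},
  {"x": 0.15,"y": 0,"z": 0,"roll": 0,"hand": 2.5},
  {"x": 0.15,"y": 0,"z": 0,"roll": 0,"hand": 2.5},
], squeeze=25)

```text
time: 6.62
ee_pos: [0.5895, -0.1097, 0.1391]
ee_rot: [0.766, 0.643, -0.001, 0.001]
contact_force: [2.9, -9.6, 0.4]
finger_gap: 0.0318
grasp_force: 25.0
```

>>> send_rows([
  {"x": 0.15,"y": 0,"z": 0,"roll": 0,"hand": 2.5},
  {"x": 0.15,"y": 0,"z": 0,"roll": 0,"hand": 2.5},
  {"x": 0.15,"y": 0,"z": 0,"roll": 0,"hand": 2.5},
  {"x": 0.15,"y": 0,"z": 0,"roll": 0,"hand": 2.5},
])

```text
time: 6.95
ee_pos: [0.5906, -0.1035, 0.1391]
ee_rot: [0.766, 0.642, -0.0, 0.001]
contact_force: [2.8, -5.1, 0.2]
finger_gap: 0.0321
grasp_force: 25.0
```

>>> send_rows([
  {"x": 0.15,"y": 0,"z": 0,"roll": 0,"hand": 2.5},
  {"x": 0.15,"y": 0,"z": 0,"roll": 0,"hand": 2.5},
  {"x": 0,"y": 0,"z": 0,"roll": 0,"hand": 2.5},
])

```text
time: 7.2
ee_pos: [0.5913, -0.1001, 0.1391]
ee_rot: [0.766, 0.642, -0.0, 0.001]
contact_force: [4.6, -3.3, 0.5]
finger_gap: 0.0319
grasp_force: 25.0
```

The button dived (peak about 10 N) and drag is now about 3 N. I'll cut the grip so it would slip before it strains the button, then continue to just short of the hole.

>>> send_rows([
  {"x": 0.1,"y": 0,"z": 0,"roll": 0,"hand": 2.5},
  {"x": 0.25,"y": 0,"z": 0,"roll": 0,"hand": 2.5},
  {"x": 0.25,"y": 0,"z": 0,"roll": 0,"hand": 2.5},
  {"x": 0.25,"y": 0,"z": 0,"roll": 0,"hand": 2.5},
  {"x": 0.25,"y": 0,"z": 0,"roll": 0,"hand": 2.5},
  {"x": 0.25,"y": 0,"z": 0,"roll": 0,"hand": 2.5},
  {"x": 0.25,"y": 0,"z": 0,"roll": 0,"hand": 2.5},
  {"x": 0.25,"y": 0,"z": 0,"roll": 0,"hand": 2.5},
  {"x": 0.25,"y": 0,"z": 0,"roll": 0,"hand": 2.5},
  {"x": 0.25,"y": 0,"z": 0,"roll": 0,"hand": 2.5},
  {"x": 0.25,"y": 0,"z": 0,"roll": 0,"hand": 2.5},
  {"x": 0.25,"y": 0,"z": 0,"roll": 0,"hand": 2.5},
], squeeze=11)

```text
time: 8.2
ee_pos: [0.5962, -0.0723, 0.1391]
ee_rot: [0.766, 0.642, -0.0, 0.001]
contact_force: [3.4, -4.6, 0.2]
finger_gap: 0.0321
grasp_force: 11.0
```

>>> send_rows([
  {"x": 0.1,"y": 0,"z": 0,"roll": 0,"hand": 2.5},
  {"x": 0.1,"y": 0,"z": 0,"roll": 0,"hand": 2.5},
  {"x": 0.1,"y": 0,"z": 0,"roll": 0,"hand": 2.5},
  {"x": 0,"y": 0,"z": 0,"roll": 0,"hand": 2.5},
])

```text
time: 8.53
ee_pos: [0.5967, -0.0691, 0.1391]
ee_rot: [0.766, 0.642, -0.0, 0.001]
contact_force: [3.3, -3.7, 1.8]
finger_gap: 0.0316
grasp_force: 11.0
```

Run:
```python
from h import *
s,p=wrist(); print(s["ee_pos"],s["contact_force"],s["time"]); save(p,"w5.png")
d=(s["ee_pos"]-np.array([.5888,-.1136,.139])); print("travel",d@[.174,.985,0]*1000)
```

```text
[ 0.5967421  -0.06906856  0.13909991] [ 3.25586414 -3.72096445  1.8200495 ] 8.5333
travel 45.24539029416717
```

View pics/w5.png

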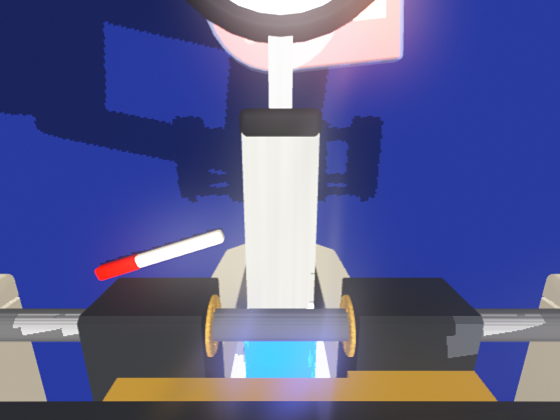

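The picture shows the sleeve still held, with the lens over the plate and the pen untouched. Creep from here.

>>> send_rows([
  {"x": 0.06,"y": 0,"z": 0,"roll": 0,"hand": 2.5},
  {"x": 0.06,"y": 0,"z": 0,"roll": 0,"hand": 2.5},
  {"x": 0.06,"y": 0,"z": 0,"roll": 0,"hand": 2.5},
  {"x": 0.06,"y": 0,"z": 0,"roll": 0,"hand": 2.5},
  {"x": 0.06,"y": 0,"z": 0,"roll": 0,"hand": 2.5},
])

```text
time: 9.0
ee_pos: [0.5973, -0.066, 0.1391]
ee_rot: [0.766, 0.642, 0.0, 0.001]
contact_force: [4.1, -2.7, 1.3]
finger_gap: 0.0319
grasp_force: 11.0
```

```bash
python3 -c "
from h import *
s=env.sense(); print(s['contact_force'],(s['ee_pos']-np.array([.5888,-.1136,.139]))@[.174,.985,0]*1000)"
```

```text
[ 4.08053548 -2.73079171  1.29375485] 48.366437496622254
```

>>> send_rows([
  {"x": 0.04,"y": 0,"z": 0,"roll": 0,"hand": 2.5},
  {"x": 0.04,"y": 0,"z": 0,"roll": 0,"hand": 2.5},
  {"x": 0.04,"y": 0,"z": 0,"roll": 0,"hand": 2.5},
])

```text
time: 9.25
ee_pos: [0.5976, -0.0643, 0.1391]
ee_rot: [0.766, 0.643, 0.0, 0.001]
contact_force: [5.0, -2.0, 1.6]
finger_gap: 0.0319
grasp_force: 11.0
```

>>> send_rows([
  {"x": 0.04,"y": 0,"z": 0,"roll": 0,"hand": 2.5},
  {"x": 0.04,"y": 0,"z": 0,"roll": 0,"hand": 2.5},
])

```text
time: 9.42
ee_pos: [0.5977, -0.0635, 0.1391]
ee_rot: [0.766, 0.643, 0.0, 0.001]
contact_force: [4.7, -1.9, 2.2]
finger_gap: 0.0319
grasp_force: 11.0
```

>>> send_rows([
  {"x": 0.04,"y": 0,"z": 0,"roll": 0,"hand": 2.5},
  {"x": 0.04,"y": 0,"z": 0,"roll": 0,"hand": 2.5},
])

```text
time: 9.58
ee_pos: [0.5978, -0.0629, 0.1391]
ee_rot: [0.766, 0.643, 0.0, 0.001]
contact_force: [4.4, -4.2, 2.4]
finger_gap: 0.0318
grasp_force: 11.0
```

Run:
```python
from h import *
s=env.sense(); print(s['contact_force'],(s['ee_pos']-np.array([.5888,-.1136,.139]))@[.174,.985,0]*1000)
s,p=wrist(); save(p,"w6.png")
a=cv2.imread("pics/w5.png"); b=cv2.imread("pics/w6.png")
for im in(a,b): # dark cap rows at column 280
    g=cv2.cvtColor(im,cv2.COLOR_BGR2GRAY)[90:150,280].astype(int); print(g.tolist())
```

```text
[ 4.44957895 -4.23064041  2.38214539] 51.54805179118664
[251, 251, 251, 251, 251, 250, 250, 250, 250, 250, 250, 250, 250, 250, 250, 250, 252, 252, 177, 80, 74, 78, 80, 83, 82, 85, 85, 84, 83, 83, 81, 82, 81, 80, 80, 79, 80, 79, 78, 78, 77, 77, 75, 76, 73, 80, 159, 247, 245, 243, 243, 243, 243, 243, 243, 243, 243, 243, 243, 243]
[251, 251, 251, 251, 251, 250, 250, 250, 250, 250, 250, 250, 250, 250, 250, 250, 252, 252, 177, 83, 78, 81, 82, 84, 85, 87, 87, 87, 85, 85, 84, 82, 82, 82, 82, 81, 80, 79, 79, 78, 78, 76, 75, 75, 73, 81, 157, 247, 244, 243, 243, 243, 242, 242, 242, 242, 242, 242, 242, 242]
```

There's no slip relative to the sleeve. Continue in small steps.

>>> send_rows([
  {"x": 0.04,"y": 0,"z": 0,"roll": 0,"hand": 2.5},
])

```text
time: 9.72
ee_pos: [0.5979, -0.0626, 0.1391]
ee_rot: [0.766, 0.643, 0.0, 0.001]
contact_force: [4.0, -3.8, 2.2]
finger_gap: 0.0319
grasp_force: 11.0
```

>>> send_rows([
  {"x": 0.04,"y": 0,"z": 0,"roll": 0,"hand": 2.5},
])

```text
time: 9.8
ee_pos: [0.5979, -0.0622, 0.1391]
ee_rot: [0.766, 0.643, 0.0, 0.001]
contact_force: [4.4, -3.9, 1.5]
finger_gap: 0.0317
grasp_force: 11.0
```

>>> send_rows([
  {"x": 0.04,"y": 0,"z": 0,"roll": 0,"hand": 2.5},
  {"x": 0,"y": 0,"z": 0,"roll": 0,"hand": 2.5},
])

```text
time: 9.97
ee_pos: [0.598, -0.0618, 0.1391]
ee_rot: [0.766, 0.643, 0.0, 0.001]
contact_force: [4.2, -3.6, 1.6]
finger_gap: 0.0319
grasp_force: 11.0
```

>>> send_rows([
  {"x": 0.04,"y": 0,"z": 0,"roll": 0,"hand": 2.5},
  {"x": 0,"y": 0,"z": 0,"roll": 0,"hand": 2.5},
])

```text
time: 10.13
ee_pos: [0.5981, -0.0615, 0.1391]
ee_rot: [0.766, 0.643, 0.0, 0.001]
contact_force: [4.6, -4.2, 1.0]
finger_gap: 0.032
grasp_force: 11.0
```

>>> send_rows([
  {"x": 0.04,"y": 0,"z": 0,"roll": 0,"hand": 2.5},
  {"x": 0,"y": 0,"z": 0,"roll": 0,"hand": 2.5},
])

```text
time: 10.3
ee_pos: [0.5981, -0.0611, 0.1391]
ee_rot: [0.766, 0.643, 0.0, 0.001]
contact_force: [4.4, -3.5, 0.9]
finger_gap: 0.0318
grasp_force: 11.0
```

>>> send_rows([
  {"x": 0.04,"y": 0,"z": 0,"roll": 0,"hand": 2.5},
  {"x": 0.04,"y": 0,"z": 0,"roll": 0,"hand": 2.5},
])

```text
time: 10.47
ee_pos: [0.5982, -0.061, 0.1391]
ee_rot: [0.766, 0.643, -0.0, 0.001]
contact_force: [2.8, -7.3, 1.1]
finger_gap: 0.0317
grasp_force: 11.0
```

>>> send_rows([
  {"x": 0.04,"y": 0,"z": 0,"roll": 0,"hand": 2.5},
  {"x": 0,"y": 0,"z": 0,"roll": 0,"hand": 2.5},
])

```text
time: 10.63
ee_pos: [0.5982, -0.0609, 0.1391]
ee_rot: [0.766, 0.642, -0.001, 0.001]
contact_force: [2.2, -6.3, 2.4]
finger_gap: 0.0316
grasp_force: 11.0
```

Run:
```python
from h import *
s=env.sense(); print(s['contact_force'],(s['ee_pos']-np.array([.5888,-.1136,.139]))@[.174,.985,0]*1000)
s,p=wrist(); save(p,"w7.png")
b=cv2.imread("pics/w7.png"); print(cv2.cvtColor(b,cv2.COLOR_BGR2GRAY)[100:140,280].tolist())
```

```text
[ 2.17821445 -6.29982157  2.36153743] 53.546148094404415
[250, 250, 250, 250, 250, 250, 251, 252, 178, 83, 76, 81, 83, 83, 86, 86, 86, 87, 86, 85, 83, 82, 83, 82, 82, 81, 80, 79, 79, 78, 77, 76, 77, 76, 72, 74, 139, 247, 244, 243]
```

The force jumped to about 7 N and motion stalled at 53.5 mm, which is the click. Relax, let go and retreat upward.

>>> send_rows([
  {"x": -0.06,"y": 0,"z": 0,"roll": 0,"hand": 2.5},
  {"x": -0.02,"y": 0,"z": 0,"roll": 0,"hand": 4},
  {"x": 0,"y": 0,"z": 0,"roll": 0,"hand": 7},
  {"x": 0,"y": 0,"z": 0,"roll": 0,"hand": 9.3},
  {"x": 0,"y": 0,"z": 0,"roll": 0,"hand": 9.3},
  {"x": 0,"y": 0,"z": 0,"roll": 0,"hand": 9.3},
  {"x": 0,"y": 0,"z": 0,"roll": 0,"hand": 9.3},
  {"x": 0,"y": 0,"z": 0,"roll": 0,"hand": 9.3},
])

```text
time: 11.35
ee_pos: [0.5974, -0.0598, 0.1386]
ee_rot: [0.766, 0.643, -0.0, -0.0]
contact_force: [-0.8, 0.4, -0.6]
finger_gap: 0.0739
grasp_force: 0.0
```

>>> send_rows([
  {"x": 0,"y": 0,"z": -2,"roll": 0,"hand": 9.3},
  {"x": 0,"y": 0,"z": -3,"roll": 0,"hand": 9.3},
  {"x": 0,"y": 0,"z": -3,"roll": 0,"hand": 9.3},
  {"x": -1,"y": 0,"z": -2.5,"roll": 0,"hand": 9.3},
  {"x": -2,"y": 0,"z": 0,"roll": 0,"hand": 9.3},
  {"x": -2,"y": 0,"z": 0,"roll": 0,"hand": 9.3},
  {"x": 0,"y": 0,"z": 0,"roll": 0,"hand": 9.3},
  {"x": 0,"y": 0,"z": 0,"roll": 0,"hand": 9.3},
  {"x": 0,"y": 0,"z": 0,"roll": 0,"hand": 9.3},
])

```text
time: 12.1
ee_pos: [0.5887, -0.1087, 0.2433]
ee_rot: [0.766, 0.642, 0.0, -0.001]
contact_force: [0.6, -0.2, -0.9]
finger_gap: 0.0932
grasp_force: 0.0
```

Run:
```python
from h import *
s,p=wrist(); print(s["ee_pos"],s["contact_force"],s["time"])
im=p["pixels"][:,:,::-1]; cv2.imwrite("pics/z8.png",cv2.resize(im[100:310,200:380],None,fx=2.8,fy=2.8,interpolation=cv2.INTER_CUBIC))
```

```text
[ 0.58870881 -0.10874193  0.24331446] [ 0.57612974 -0.23330357 -0.92952689] 12.1
```

View pics/z8.png

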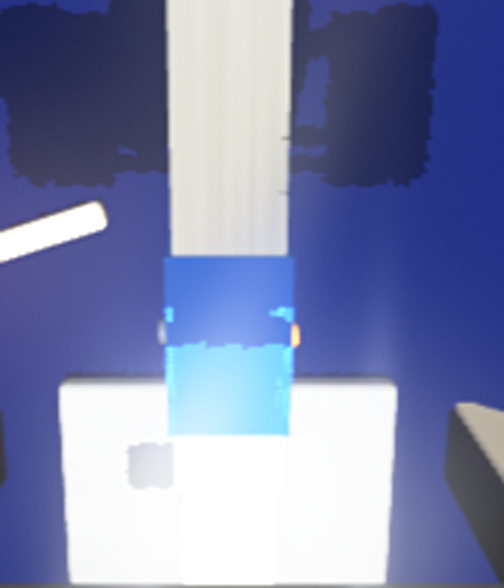

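The brass button is standing out of the collar's middle, at about (335, 296) in the crop. The gripper is clear of everything, so I'm handing in the job.

```bash
python3 -c "
from plant import env
print(env.close_job())"
```

```text
the job is handed in; nothing more can be done
None
```

The magnifier is out over the hand-print plate: the sleeve slid about 53.5 mm, the button snapped out through the blue collar's hole, the gripper let go, no other object was touched, and I handed the job in at about 12 s; no verdict was returned.

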